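Load a slide rack past a spring gate

ROBOT

A 6-joint arm with a two-finger parallel gripper is mounted at the origin on the work surface. World frame = base frame: x ahead of the robot, y to its left, z up, the work surface at z = 0. Lengths are in m, angles in degrees, forces in N, time in s.
With the tool pointing down it reaches from about 0.3 to 0.75 m from the base axis. Payload 8.5 kg.
Tool frame: the origin (TCP) lies between the finger pads; the fingertips stand 8 mm ahead of it and the grasp point (between the pads) lies 11 mm behind it; y points along the fingers, z is the direction in which the jaws open and shut, and the axes are right-handed (so a half turn about y gives the same grasp; the last joint's range is limited). The gripper opens to 85 mm and grips with 20 to 120 N. Pads are 22 mm wide; open, the fingers measure 114 mm over their backs; the gripper's body (76 mm by 85 mm) begins 54 mm behind the grasp point. The pads swing forward as they close: fully open they stand 13 mm farther back than shut.
Start: joints at [-75.476, 21.807, 74.336, -0, 83.858, -12.336], TCP at [0.248, -0.491, 0.239] pointing down, gripper open.
Joint ranges: [-178.18, 178.18], [-50.72, 133.34], [12.68, 142.11], [-81.47, 261.47], [9.98, 163.14], [-165.26, 165.26]. Speed limits (degrees/s): [136.94, 136.94, 180, 180, 180, 180].

INTERFACE

Orientations are given as a 3x3 rotation matrix whose columns are the frame's x, y, z axes.
In Python, from rig import env, get_image gives the robot as it stands.
- The arm moves only by the tool move_arm, never from a script. Its argument "targets" is one flat list of numbers, 6 for each row, row after row: the shift along the tool's x, y, z in mm, then the turn, a rotation vector about the tool's x, y, z in rad. A call has exactly 5 rows; each row shifts and turns the commanded pose from where the row before left it, along the tool's axes as they then stand; what a row does not reach is not made up. A row lasts 1/8 s, in which the tool goes at most 62.5 mm and 10.7 degrees, less where a joint would pass 70% of its speed; a pose out of reach is approached as far as the arm can. A call is refused whole if a number of a shift passes 62.5 or a number of a turn 0.188, either way. A call with a gripper value outside its range is refused whole. "hand" is the opening, from -1 (shut) to 1 (fully open), so that 0 is half open, set as the call begins (left out, the last holds). The fingers move at their own pace and stop on an object; "squeeze" is the grip in N (left out, the last holds). Time passes only in rows, so rows that do not move let the fingers close, or fill a call up. It gives the time, the measured TCP pose, the force and the opening at its end, in the units of the state.
- env.observe(): the state, without advancing time (a new reading comes with each control period).
- get_image(name): name is "scene" or "side" or "wrist"; returns a dict with "pixels" (480x640x3 uint8, red, green, blue), "z_map" (480x640 float32, m along the optical axis (not along the pixel's ray), 0 where there is no reading), "intrinsics" (3x3 intrinsics, pixels), "k1" (the pictures are not rectified: a ray, as slopes to the right and down, at radius r is drawn at 1 + k1 r^2 times it, then the intrinsics apply), "R" (3x3) and "t" (3): a world point X has camera coordinates R X + t; the wrist camera has in their place "mount" (4x4, takes a point from camera to tool coordinates, whose origin is the TCP and whose axes are the tool frame's). Camera axes: x right, y down, z forward; pixel columns grow to the right and rows downward; lengths in m; the calibration is good to about 2 mm. A picture is of the moment at which its call begins: read the wrist's pose just before it.
- env.close_job(): hands the job in, once; it reports no verdict.
The state is a dict: "time_s": time; "q": joint angles; "qvel": joint speeds; "joint_efforts": joint torques, N m; "position": TCP position; "tool_rot": TCP orientation; "ft_force": force on the tool from outside, world axes, zero at the start; "wrist_torque": the same for the moment, N m; "grip_width": finger opening in m.
Only numpy, scipy, OpenCV 4.12 (cv2) and the standard library are available. Lean on these libraries where they do the work, as an engineer would, in place of code of your own. Each camera call takes 0.05 s, during which the arm holds its last target.

TASK

Load the blue slide rack into the scanner: with one fingertip press the yellow pedal down so that the red gate drops below the chute floor, and keep it held down while you push the rack along the chute, past the gate and right up against the scanner's face. Once the whole rack is past, let go so that the gate springs up again behind it. Only push with the fingers: do not grip or lift the rack, never let the gate come up under it, and leave the other things on the bench alone.

Things in the scene. Friction and masses are not known exactly. Their poses are not given: they have to be found in the camera images.
- chute: Fixed straight chute. Origin on the bench under the gate slot; +x = the rack's travel, +y = left of travel, z up. Slide floor 55 mm above the bench, x = -190 to +100 mm, open above and at the near end. White side walls at y = +-31.5 to +-36.5 mm, tops 72 mm above the bench. The gate's hinge line is parallel to x at y = +70, z = 42 mm, with brackets 50 mm high at y = 70 to 84 mm.
- port (a point): Middle of the dark port on the flat face of the white scanner, 25 mm above the chute floor. This face, at chute x = +100 mm, is the end stop for the rack. The fixed scanner stands beyond it, 240 mm wide, 170 mm long, 165 mm high.
- rack: Loose blue slide rack with seven glass slides, 86 mm long (its x), 60 wide (y), 40 high, 0.2 to 0.4 kg. Origin at the centre of its underside; starts on the chute floor before the gate, its x along the chute's +x. End walls flat, full width, floor to top. 1.5 mm play each side. When home against the scanner its origin is at chute x = +57 mm, its rear 11 mm past the gate.
- gate (a joint): Angle (rad) of the hinged gate with its pedal, one piece. 0 = up: red blade (chute x = -3 to +3, y = -30 to 0 mm) stands 10 mm above the floor; the rack cannot push it open. Grows as the pedal goes down: from 0.16 the blade is below the floor, hard stop at 0.26. A spring returns it to 0. Pressing takes about 2 to 5 N.
- pedal (a point): Centre of the top of the yellow pedal plate, outside the -y wall: chute x = -170 to +30 mm, y = -85 to -42 mm, 5 mm thick. Level, 100 mm above the bench when the gate is up; its middle line sinks 21 mm until the blade is below the floor, 35 mm to the stop. A finger may press anywhere on it and slide along it.
- gate_edge (a point): Middle of the upper edge of the red gate blade; 65 mm above the bench when the gate is up, 55 mm is level with the chute floor.
- dropper: Bystander: amber dropper bottle with black cap, 36 mm across, 78 mm high; origin at the centre of its underside.
- jar: Bystander: clear jar with blue cap, 46 mm across, 60 mm high; origin at the centre of its underside.
- slidebox: Bystander: closed green and white slide box, 86 x 35 x 34 mm; origin at the centre of its underside.

How it is judged:
By the outcome, as a careful person would: the job done as asked, in the order asked, and still so for the second after the job is handed in, with the robot touching nothing.
It also fails if it takes over 38 s, if anything falls off the work surface, if the arm or the gripper's body presses on something with over 40 N, if the wrist force passes 120 N, or if a joint passes its speed limit or range.

## Working session

There is one attempt and no reset: what is moved stays moved. The work goes in short steps, Python scripts to look and compute and a tool call to move; the robot and the scene stay as the last step left them, time stands still between calls to the robot, and variables do not carry over. Pictures are saved under pics/ and viewed, and the job is handed in when it is done.

Besides the shell and the picture viewer there is one more tool, called after ">>>" as name(argument=value, ...) on one line, values as JSON. move_arm: Moves the arm, as the interface text tells. Its arguments: {"type":"object","properties":{"targets":{"type":"array"},"hand":{"type":"number"},"squeeze":{"type":"number"}},"required":["targets"]}

```bash
ls; mkdir -p pics; python3 - <<'E'
from rig import env,get_image
import cv2,numpy as np,pickle
s=env.observe();print(s)
d={}
for n in ["scene","side","wrist"]:
    g=get_image(n);d[n]=g
    cv2.imwrite(f"pics/{n}0.png",g["pixels"][:,:,::-1])
    print(n,g["intrinsics"],g["k1"],g.get("R"),g.get("t"),g.get("mount"))
pickle.dump(d,open("im0.pkl","wb"))
E
```

```text
pics
{'time_s': 0.0, 'q': array([-7.54762259e+01,  2.18418894e+01,  7.43860892e+01, -1.81675155e-03,
        8.38584560e+01, -1.23351773e+01]), 'qvel': array([-0.02355267, -0.00188823, -0.07955368, -0.02792934,  0.04110472,
        0.01812608]), 'joint_efforts': array([-1.35632290e-03, -4.48457158e+01, -2.31275475e+01, -2.77441377e-04,
        4.83365540e-03, -5.43689254e-06]), 'position': array([ 0.24840867, -0.4903799 ,  0.23869549]), 'tool_rot': array([[-8.92119956e-01, -4.08840040e-04,  4.51798425e-01],
       [-4.51798516e-01,  1.45245326e-03, -8.92118821e-01],
       [-2.91482201e-04, -9.99998862e-01, -1.48047586e-03]]), 'ft_force': array([-0.70917461,  0.87580331, -0.83437726]), 'wrist_torque': array([0.07006035, 0.00308156, 0.01916525]), 'grip_width': 0.08537778885007814}
scene [[517.83856716   0.         320.34405619]
 [  0.         517.83856716 244.33839143]
 [  0.           0.           1.        ]] -0.10984029639314595 [[-0.20980118  0.97774326 -0.00125475]
 [ 0.6519769   0.13894264 -0.74539993]
 [-0.72863543 -0.15720385 -0.66661635]] [ 0.07121082 -0.37127765  1.39995205] None
side [[501.7158186    0.         321.71956184]
 [  0.         501.7158186  240.80136227]
 [  0.           0.           1.        ]] -0.027458554484523955 [[-0.72108377 -0.69275107  0.01158261]
 [-0.36978595  0.37066492 -0.85197762]
 [ 0.58591514 -0.61863032 -0.52345007]] [0.50757048 0.28431907 0.433278  ] None
wrist [[424.24984306   0.         324.6404133 ]
 [  0.         424.24984306 232.08288509]
 [  0.           0.           1.        ]] -0.09743487078797819 None None [[ 1.20160696e-04  9.61359444e-01  2.75296213e-01 -6.93858564e-02]
 [-3.42860299e-04 -2.75296160e-01  9.61359406e-01 -1.35990617e-01]
 [ 9.99999934e-01 -2.09905758e-04  2.96532208e-04 -6.80757708e-04]
 [ 0.00000000e+00  0.00000000e+00  0.00000000e+00  1.00000000e+00]]
```

View pics/scene0.png

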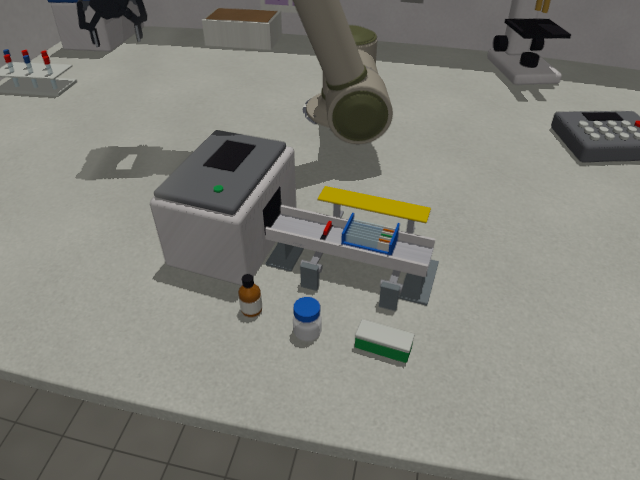

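View pics/side0.png

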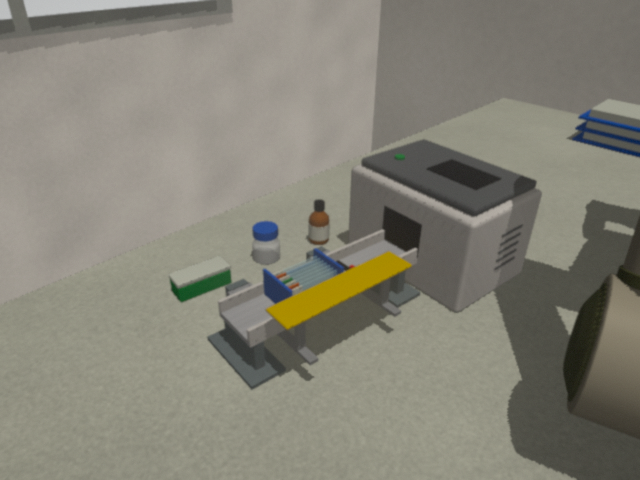

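View pics/wrist0.png

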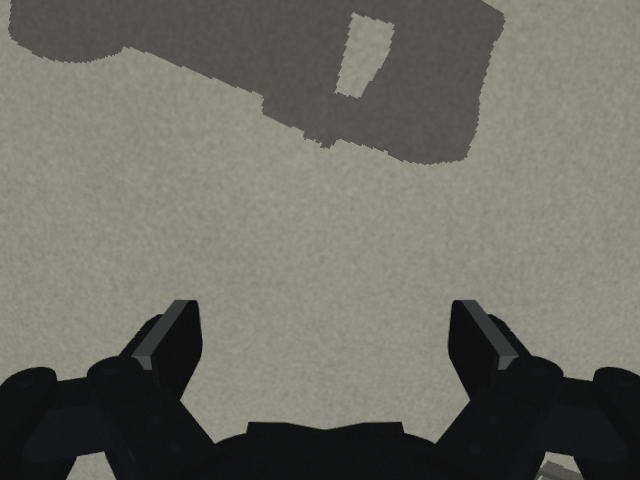

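```bash
python3 - <<'E'
import cv2,pickle
d=pickle.load(open("im0.pkl","rb"))
def crop(n,x0,y0,w,h,f):
    c=d[n]["pixels"][y0:y0+h,x0:x0+w,::-1]
    cv2.imwrite(f"pics/{n}_c.png",cv2.resize(c,None,fx=f,fy=f,interpolation=cv2.INTER_CUBIC))
crop("scene",255,175,195,140,4)
crop("side",205,220,220,165,3.6)
E
```

```text
(no output)
```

View pics/scene_c.png

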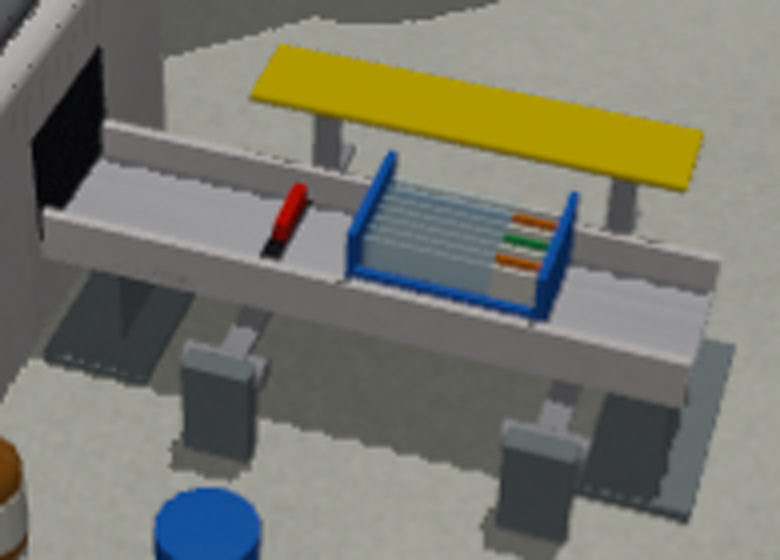

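View pics/side_c.png

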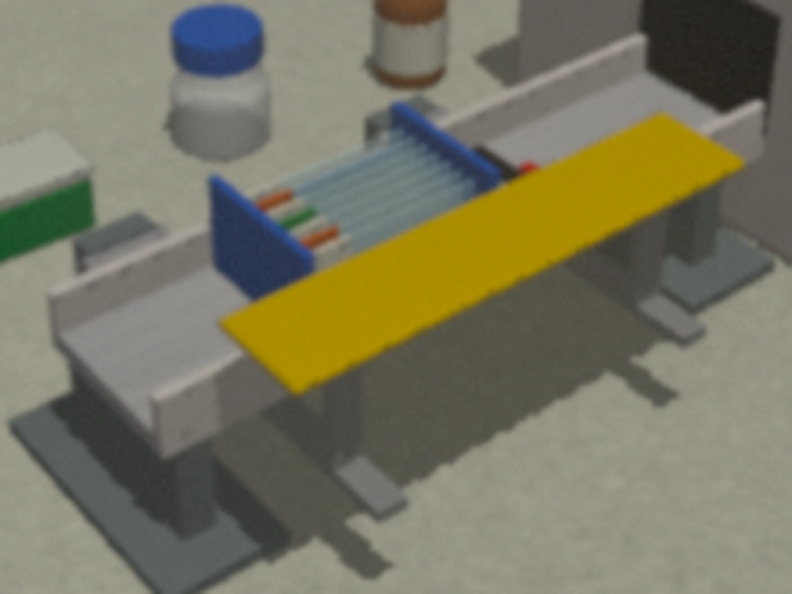

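```bash
cat > h.py <<'E'
import numpy as np,cv2
def proj(g,X):
    X=np.atleast_2d(X);rv=cv2.Rodrigues(np.array(g["R"]))[0]
    return cv2.projectPoints(X.astype(float),rv,np.array(g["t"],float),g["intrinsics"],np.array([g["k1"],0,0,0.]))[0][:,0]
def ray(g,uv):
    n=cv2.undistortPoints(np.array(uv,float).reshape(-1,1,2),g["intrinsics"],np.array([g["k1"],0,0,0.]))[:,0]
    R=np.array(g["R"]);t=np.array(g["t"]);return -R.T@t,(np.c_[n,np.ones(len(n))])@R
def tri(g1,u1,g2,u2):
    A=[];b=[]
    for g,u in((g1,u1),(g2,u2)):
        c,d=ray(g,[u]);d=d[0]/np.linalg.norm(d);P=np.eye(3)-np.outer(d,d);A.append(P);b.append(P@c)
    s=np.linalg.lstsq(np.vstack(A),np.hstack(b),rcond=None)[0];return s
E
python3 - <<'E'
from h import *
import pickle
from scipy.optimize import least_squares
d=pickle.load(open("im0.pkl","rb"));S,D=d["scene"],d["side"]
sc=lambda u:(u[0]/4+255-.4,u[1]/4+175-.4); sd=lambda u:(u[0]/3.6+205-.4,u[1]/3.6+220-.4)
pts=[((30,-85,100),(281,44),(743,160)),((-170,-85,100),(704,130),(298,391)),((-170,-42,100),(686,186),(220,323)),((30,-42,100),(250,97),(660,113)),
((-190,36.5,72),(688,362),(52,295)),((-190,-36.5,72),(720,262),(155,400))]
rk=[((-43,-30,40),(574,193),(312,255)),((43,-30,40),(392,152),(498,178)),((-43,30,40),(545,256),(212,178)),((43,30,40),(350,232),(397,103))]
for p in pts+rk: print(p[0],np.round(1000*tri(S,sc(p[1]),D,sd(p[2])),1))
def W(p,X):
    c,s=np.cos(p[2]),np.sin(p[2]);X=np.array(X)/1000
    return np.c_[p[0]+c*X[:,0]-s*X[:,1],p[1]+s*X[:,0]+c*X[:,1],X[:,2]+p[3]]
X=[p[0] for p in pts];u1=np.array([sc(p[1]) for p in pts]);u2=np.array([sd(p[2]) for p in pts])
f=lambda p:np.r_[(proj(S,W(p,X))-u1).ravel(),(proj(D,W(p,X))-u2).ravel()]
r=least_squares(f,[.5,-.1,-1.5,0],loss='soft_l1');print("chute",r.x,np.degrees(r.x[2]));print(np.round(f(r.x).reshape(-1,2),1).tolist())
p=r.x;np.save("chute.npy",p)
c,s=np.cos(p[2]),np.sin(p[2])
for q in rk:
    w=tri(S,sc(q[1]),D,sd(q[2]));dx,dy=w[0]-p[0],w[1]-p[1];print("rack",q[0],np.round(1000*np.array([c*dx+s*dy,-s*dx+c*dy,w[2]]),1))
E
```

```text
(30, -85, 100) [503.9  43.5  97.9]
(-170, -85, 100) [527.6 239.8  97.3]
(-170, -42, 100) [569.  234.6  97. ]
(30, -42, 100) [545.5  37.9  96.7]
(-190, 36.5, 72) [648.6 244.1  69.2]
(-190, -36.5, 72) [581.8 253.4  68.5]
(-43, -30, 40) [578.1 187.1  92.9]
(43, -30, 40) [565.3 106.4  91.4]
(-43, 30, 40) [630.7 182.3  98.4]
(43, 30, 40) [624.5  98.3  93.2]
chute [ 0.59126236  0.06080095 -1.69327664 -0.00287821] -97.01760506092295
[[-1.3, -0.3], [-0.3, -0.2], [-0.2, 0.3], [-1.2, -0.4], [0.4, 1.0], [-0.0, -1.8], [0.8, 0.5], [-0.7, 0.6], [-1.1, -0.4], [0.2, -0.5], [-1.6, -0.3], [1.0, 1.6]]
rack (-43, -30, 40) [-123.7  -28.5   92.9]
rack (43, -30, 40) [-42.1 -31.3  91.4]
rack (-43, 30, 40) [-125.5   24.3   98.4]
rack (43, 30, 40) [-41.2  28.4  93.2]
```

```bash
cat >> h.py <<'E'
from scipy.spatial.transform import Rotation as Ro
P=np.load("chute.npy");c_,s_=np.cos(P[2]),np.sin(P[2]);CX=np.array([c_,s_,0]);CY=np.array([-s_,c_,0])
RT=np.c_[CX,[0,0,-1],CY]
def w2c(w): w=np.array(w)-[P[0],P[1],0];return np.round(1000*np.array([w@CX,w@CY,w[2]]),1)
def c2w(x,y,z): return np.array([P[0],P[1],0])+(x*CX+y*CY)/1000+[0,0,z/1000]
def rows(p,R,tp,tR,n):
    dv=Ro.from_matrix(R.T@tR).as_rotvec()/n;print("turn/row",dv)
    cp=p.copy();cR=R.copy()
    for i in range(n):
        g=p+(tp-p)*(i+1)/n;l=np.round(1000*cR.T@(g-cp));cp=cp+cR@l/1000;cR=cR@Ro.from_rotvec(np.round(dv,3)).as_matrix();print(*[int(v) for v in l],*np.round(dv,3),sep=", ",end=",\n")
E
python3 - <<'E'
from rig import env
from h import *
s=env.observe();rows(s["position"],s["tool_rot"],c2w(-149,-36,200),RT,20)
print(c2w(-149,-36,200))
E
```

```text
turn/row [ 4.49527200e-05 -4.89749439e-02 -3.84570029e-05]
-30, 2, -24, 0.0, -0.049, -0.0,
-32, 2, -23, 0.0, -0.049, -0.0,
-33, 2, -20, 0.0, -0.049, -0.0,
-33, 2, -20, 0.0, -0.049, -0.0,
-35, 2, -17, 0.0, -0.049, -0.0,
-35, 2, -16, 0.0, -0.049, -0.0,
-36, 2, -15, 0.0, -0.049, -0.0,
-37, 2, -12, 0.0, -0.049, -0.0,
-37, 2, -11, 0.0, -0.049, -0.0,
-38, 2, -8, 0.0, -0.049, -0.0,
-38, 2, -7, 0.0, -0.049, -0.0,
-38, 2, -5, 0.0, -0.049, -0.0,
-39, 2, -3, 0.0, -0.049, -0.0,
-39, 2, -2, 0.0, -0.049, -0.0,
-38, 2, 1, 0.0, -0.049, -0.0,
-39, 2, 3, 0.0, -0.049, -0.0,
-39, 2, 4, 0.0, -0.049, -0.0,
-38, 2, 6, 0.0, -0.049, -0.0,
-38, 2, 9, 0.0, -0.049, -0.0,
-37, 2, 10, 0.0, -0.049, -0.0,
[0.57373602 0.21308301 0.2       ]
```

>>> move_arm(targets=[-30, 0, -24, 0, -0.049, 0, -32, 0, -23, 0, -0.049, 0, -33, 0, -20, 0, -0.049, 0, -33, 0, -20, 0, -0.049, 0, -35, 0, -17, 0, -0.049, 0], hand=0.5)

```text
time_s: 0.78
position: [0.3307, -0.3136, 0.2392]
tool_rot: [[-0.755, -0.0, 0.656], [-0.656, 0.0, -0.755], [-0.0, -1.0, -0.0]]
ft_force: [0.5, 0.2, -1.5]
grip_width: 0.0642
```

>>> move_arm(targets=[-35, 0, -16, 0, -0.049, 0, -36, 0, -15, 0, -0.049, 0, -37, 0, -12, 0, -0.049, 0, -37, 0, -11, 0, -0.049, 0, -38, 0, -8, 0, -0.049, 0])

```text
time_s: 1.4
position: [0.4118, -0.1377, 0.2393]
tool_rot: [[-0.573, -0.0, 0.819], [-0.819, 0.0, -0.573], [0.0, -1.0, -0.0]]
ft_force: [0.4, -0.2, -0.3]
grip_width: 0.0639
```

>>> move_arm(targets=[-38, 0, -7, 0, -0.049, 0, -38, 0, -5, 0, -0.049, 0, -39, 0, -3, 0, -0.049, 0, -39, 0, -2, 0, -0.049, 0, -38, 0, 1, 0, -0.049, 0])

```text
time_s: 2.02
position: [0.4925, 0.0379, 0.2392]
tool_rot: [[-0.357, -0.0, 0.934], [-0.934, -0.0, -0.357], [0.0, -1.0, -0.0]]
ft_force: [-0.0, -1.2, -0.1]
grip_width: 0.0642
```

>>> move_arm(targets=[-39, 0, 3, 0, -0.049, 0, -39, 0, 4, 0, -0.049, 0, -38, 0, 6, 0, -0.049, 0, -38, 0, 9, 0, -0.049, 0, -37, 0, 10, 0, -0.049, 0])

```text
time_s: 2.65
position: [0.5745, 0.2138, 0.239]
tool_rot: [[-0.12, -0.001, 0.993], [-0.993, -0.0, -0.12], [0.0, -1.0, -0.001]]
ft_force: [0.6, 0.2, -0.4]
grip_width: 0.0641
```

```bash
cat > look.py <<'E'
import sys
from rig import env,get_image
from h import *
def st():
    s=env.observe();print("t",round(s["time_s"],2),"chute",w2c(s["position"]),"F",np.round(s["ft_force"],1),"w",round(s["grip_width"]*1000,1),"err",np.round(Ro.from_matrix(s["tool_rot"].T@RT).as_rotvec(),3),"q",np.round(s["q"]));return s
s=st()
if len(sys.argv)>1:
    tag=sys.argv[1]
    for n in sys.argv[2:]:
        cv2.imwrite(f"pics/{n}{tag}.png",get_image(n)["pixels"][:,:,::-1])
E
python3 look.py 1 wrist side scene
```

```text
t 2.65 chute [-149.8  -35.3  239. ] F [ 0.6  0.2 -0.4] w 64.1 err [0.001 0.002 0.   ] q [ 9. 28. 64. -0. 88. 16.]
```

View pics/wrist1.png

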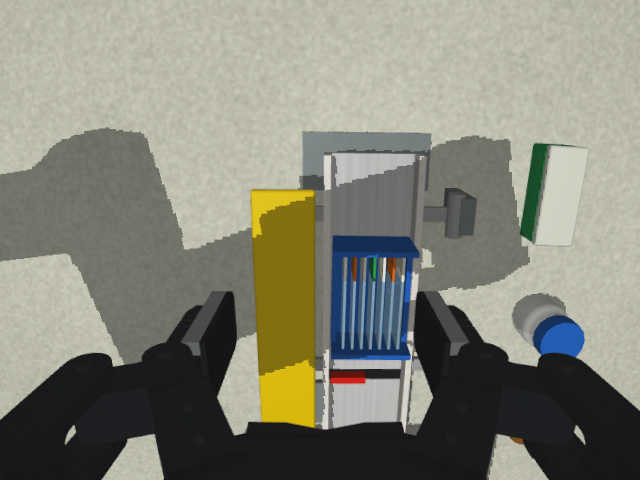

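View pics/scene1.png

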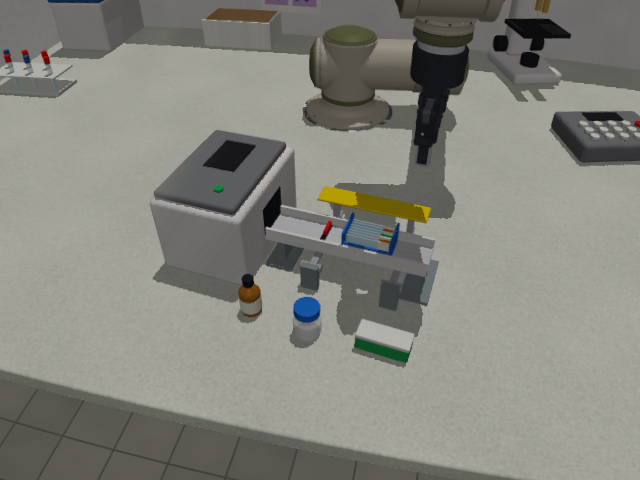

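View pics/side1.png

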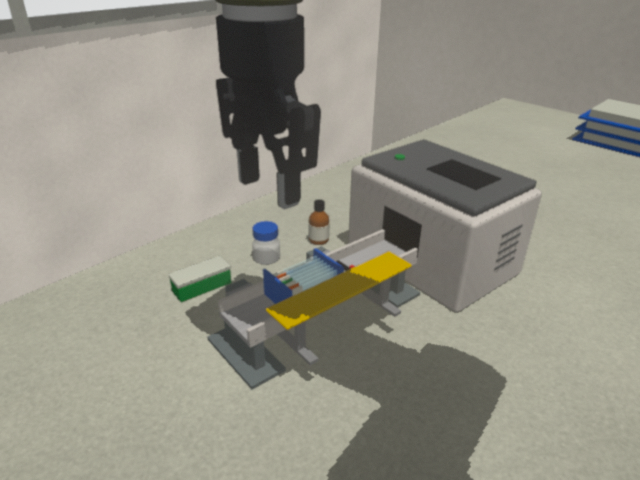

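```bash
python3 - <<'E'
from rig import env
from h import *
import pickle
g=pickle.load(open("im0.pkl","rb"))["wrist"];s=env.observe();M=np.array(g["mount"])
Rw=s["tool_rot"]@M[:3,:3];tw=s["position"]+s["tool_rot"]@M[:3,3]
g=dict(g);g["R"]=Rw.T;g["t"]=-Rw.T@tw
for n,u,z in [("ped-170,-85",(252,190),.1),("ped-170,-42",(314,191),.1),("wall -190,-36.5",(324,153),.072),("wall -190,36.5",(425,155),.072),("rack rear -30",(331,238),.095),("rack rear +30",(412,238),.095),("rack front -30 ",(331,356),.095),("gate -30",(330,378),.065)]:
    c,d=ray(g,[u]);d=d[0];print(n,w2c(c+d*(z-c[2])/d[2]))
E
```

```text
ped-170,-85 [-169.1  -84.2  100. ]
ped-170,-42 [-168.5  -43.4  100. ]
wall -190,-36.5 [-190.5  -37.    72. ]
wall -190,36.5 [-189.6   34.8   72. ]
rack rear -30 [-134.8  -32.    95. ]
rack rear +30 [-134.9   23.9   95. ]
rack front -30  [-41.8 -31.4  95. ]
gate -30 [ -1.  -31.5  65. ]
```

>>> move_arm(targets=[0, 30, 0, 0, 0, 0, 0, 30, 0, 0, 0, 0, 0, 30, 0, 0, 0, 0, 0, 20, 0, 0, 0, 0, 0, 10, 0, 0, 0, 0])

```text
time_s: 3.42
position: [0.5736, 0.2117, 0.1184]
tool_rot: [[-0.123, -0.002, 0.992], [-0.992, -0.0, -0.123], [0.001, -1.0, -0.002]]
ft_force: [0.3, 0.2, 2.1]
grip_width: 0.0638
```

```bash
python3 look.py 2 wrist side scene; python3 - <<'E'
import cv2
a=cv2.imread("pics/side2.png")[150:400,180:440];b=cv2.imread("pics/scene2.png")[130:330,250:470]
cv2.imwrite("pics/s2c.png",cv2.resize(a,None,fx=2.4,fy=2.4,interpolation=2));cv2.imwrite("pics/c2c.png",cv2.resize(b,None,fx=3,fy=3,interpolation=2))
E
```

```text
t 3.42 chute [-147.6  -36.   118.4] F [0.3 0.2 2.1] w 63.8 err [ 0.002 -0.001  0.001] q [ 9. 34. 74. -0. 72. 16.]
```

View pics/s2c.png

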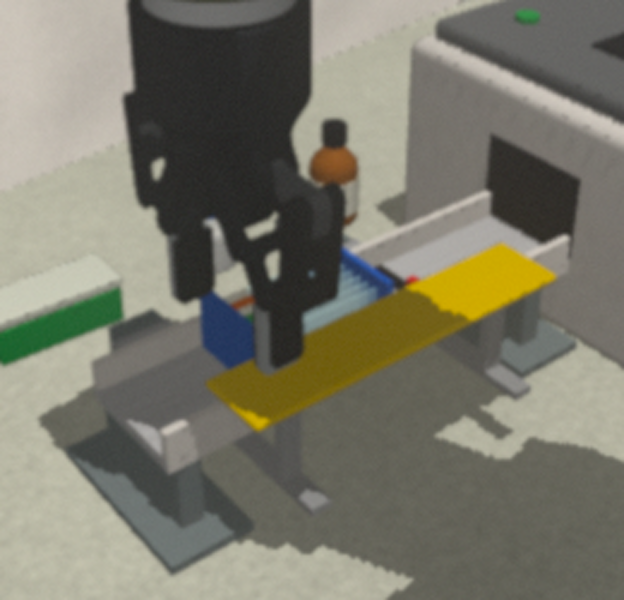

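View pics/c2c.png

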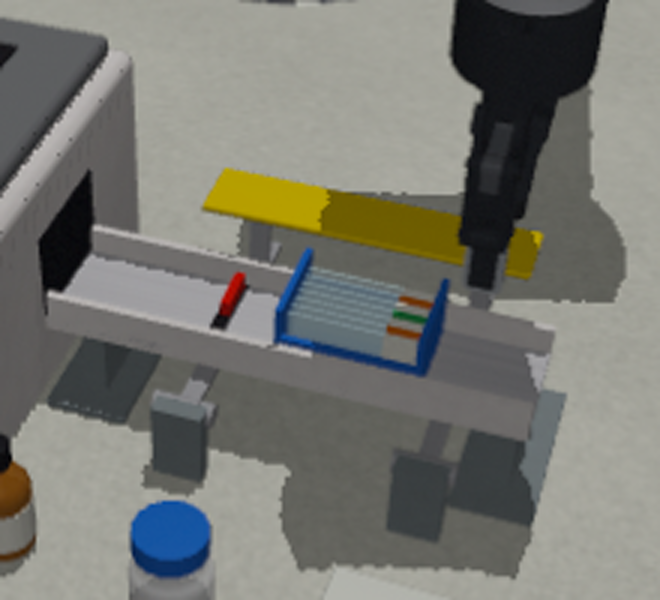

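View pics/wrist2.png

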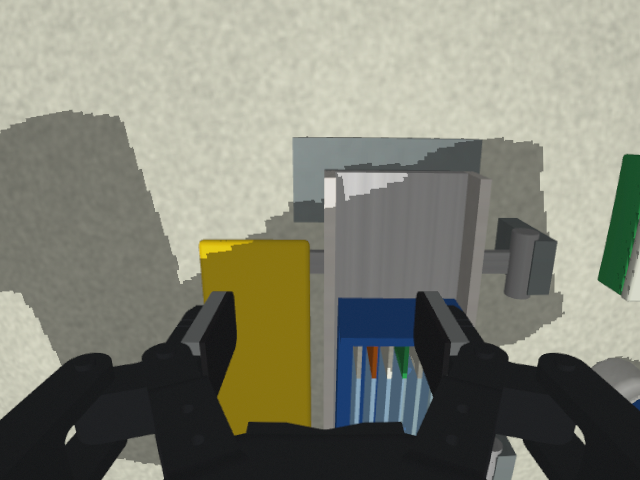

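>>> move_arm(targets=[-3, 6, 0, 0, 0, 0, 0, 6, 0, 0, 0, 0, 0, 6, 0, 0, 0, 0, 0, 6, 0, 0, 0, 0, 0, 6, 0, 0, 0, 0])

```text
time_s: 4.2
position: [0.5743, 0.2156, 0.089]
tool_rot: [[-0.122, -0.001, 0.993], [-0.993, 0.0, -0.122], [0.0, -1.0, -0.001]]
ft_force: [-1.8, 0.3, 3.2]
grip_width: 0.0642
```

```bash
python3 look.py 3 wrist side scene; python3 - <<'E'
import cv2
a=cv2.imread("pics/side3.png")[150:400,180:440];b=cv2.imread("pics/scene3.png")[130:330,250:470]
cv2.imwrite("pics/s3c.png",cv2.resize(a,None,fx=2.4,fy=2.4,interpolation=2));cv2.imwrite("pics/c3c.png",cv2.resize(b,None,fx=3,fy=3,interpolation=2))
E
```

```text
t 4.2 chute [-151.6  -35.8   89. ] F [-1.8  0.3  3.2] w 64.2 err [0.001 0.001 0.   ] q [10. 36. 76.  0. 68. 17.]
```

View pics/s3c.png

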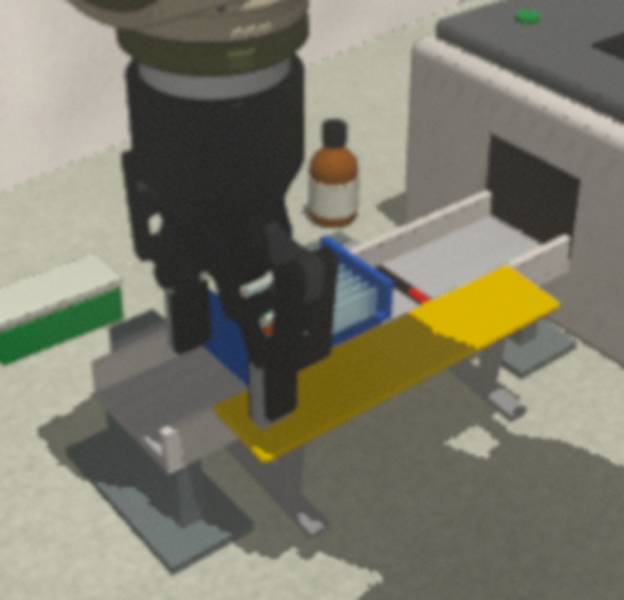

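View pics/c3c.png

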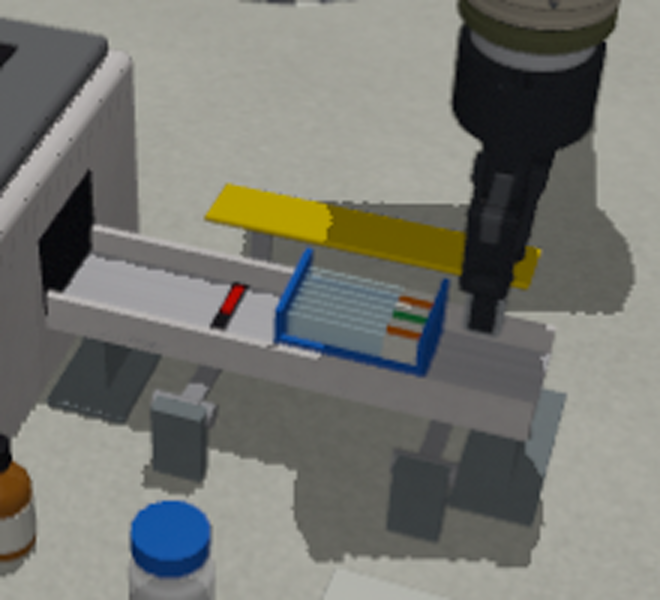

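>>> move_arm(targets=[0, 5, 0, 0, 0, 0, 0, 5, 0, 0, 0, 0, 0, 2, 0, 0, 0, 0, 0, 0, 0, 0, 0, 0, 0, 0, 0, 0, 0, 0])

```text
time_s: 4.97
position: [0.5745, 0.2156, 0.0774]
tool_rot: [[-0.122, -0.0, 0.993], [-0.993, -0.0, -0.122], [0.0, -1.0, -0.0]]
ft_force: [-3.4, 0.4, 1.4]
grip_width: 0.0644
```

```bash
python3 look.py 4 wrist side scene; python3 - <<'E'
import cv2
a=cv2.imread("pics/side4.png")[210:370,250:430];b=cv2.imread("pics/scene4.png")[170:290,250:450]
cv2.imwrite("pics/s4c.png",cv2.resize(a,None,fx=3.6,fy=3.6,interpolation=2));cv2.imwrite("pics/c4c.png",cv2.resize(b,None,fx=4,fy=4,interpolation=2))
E
```

```text
t 4.97 chute [-151.5  -35.6   77.4] F [-3.4  0.4  1.4] w 64.4 err [0.    0.001 0.   ] q [10. 37. 77. -0. 67. 17.]
```

View pics/s4c.png

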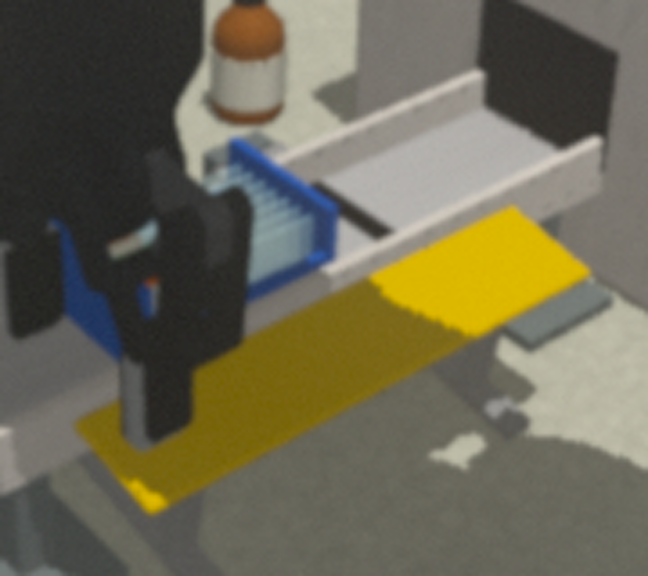

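View pics/c4c.png

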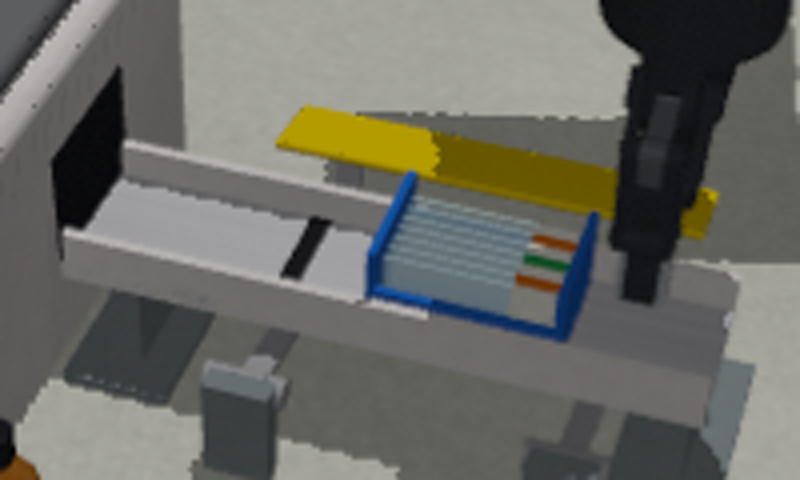

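```bash
python3 - <<'E'
from h import *
import pickle
d=pickle.load(open("im0.pkl","rb"));S,D=d["scene"],d["side"]
f=lambda a,b:w2c(tri(S,(a[0]/4+249.6,a[1]/4+169.6),D,(b[0]/3.6+249.6,b[1]/3.6+209.6)))
for a,b in[((304,105),(589,270)),((277,145),(513,206)),((718,192),(154,514))]: print(f(a,b))
E
```

```text
[ 28.7 -92.   68.9]
[ 28.8 -51.8  74.9]
[-169.8  -92.9   67.5]
```

>>> move_arm(targets=[0, 3, 0, 0, 0, 0, 4, 0, 0, 0, 0, 0, 4, 0, 0, 0, 0, 0, 4, 0, 0, 0, 0, 0, 4, 0, 0, 0, 0, 0])

```text
time_s: 5.75
position: [0.5728, 0.1995, 0.0745]
tool_rot: [[-0.122, 0.001, 0.993], [-0.993, 0.0, -0.122], [-0.001, -1.0, 0.001]]
ft_force: [0.2, 3.7, 2.1]
grip_width: 0.0641
```

>>> move_arm(targets=[4, 0, 0, 0, 0, 0, 5, 0, 0, 0, 0, 0, 5, 0, 0, 0, 0, 0, 5, 0, 0, 0, 0, 0, 5, 0, 0, 0, 0, 0])

```text
time_s: 6.38
position: [0.5697, 0.1756, 0.0744]
tool_rot: [[-0.122, 0.0, 0.993], [-0.993, 0.0, -0.122], [-0.0, -1.0, 0.0]]
ft_force: [0.6, 5.2, 5.3]
grip_width: 0.0639
```

```bash
python3 look.py 5 side scene; python3 - <<'E'
import cv2
a=cv2.imread("pics/side5.png")[190:370,230:430];b=cv2.imread("pics/scene5.png")[170:290,250:450]
cv2.imwrite("pics/s5c.png",cv2.resize(a,None,fx=3,fy=3,interpolation=2));cv2.imwrite("pics/c5c.png",cv2.resize(b,None,fx=4,fy=4,interpolation=2))
E
```

```text
t 6.38 chute [-111.3  -35.4   74.4] F [0.6 5.2 5.3] w 63.9 err [-0.     0.001 -0.   ] q [ 6. 35. 80.  0. 65. 13.]
```

View pics/s5c.png

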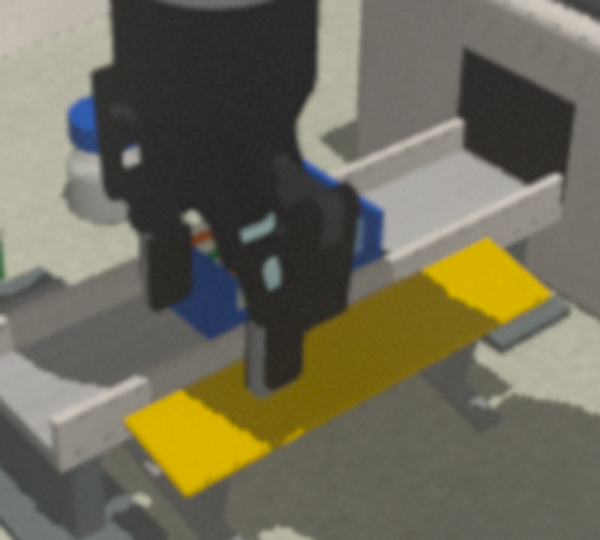

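View pics/c5c.png

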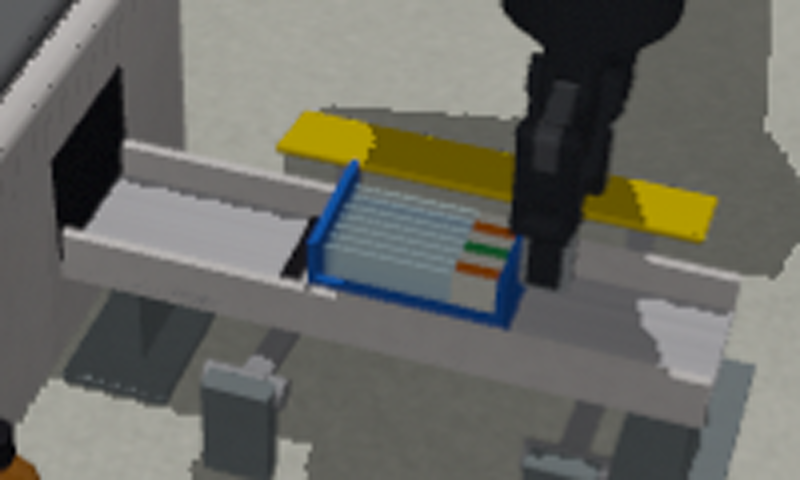

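>>> move_arm(targets=[6, 0, 0, 0, 0, 0, 6, 0, 0, 0, 0, 0, 6, 0, 0, 0, 0, 0, 6, 0, 0, 0, 0, 0, 6, 0, 0, 0, 0, 0])

```text
time_s: 7.1
position: [0.5659, 0.1456, 0.0743]
tool_rot: [[-0.122, -0.0, 0.993], [-0.993, 0.0, -0.122], [0.0, -1.0, -0.0]]
ft_force: [-0.4, 3.9, 4.1]
grip_width: 0.0642
```

>>> move_arm(targets=[6, 0, 0, 0, 0, 0, 6, 0, 0, 0, 0, 0, 6, 0, 0, 0, 0, 0, 6, 0, 0, 0, 0, 0, 6, 0, 0, 0, 0, 0])

```text
time_s: 7.72
position: [0.5623, 0.1159, 0.0743]
tool_rot: [[-0.122, -0.0, 0.993], [-0.993, -0.0, -0.122], [0.0, -1.0, -0.0]]
ft_force: [0.7, 3.8, 2.7]
grip_width: 0.0637
```

```bash
python3 look.py 6 side scene; python3 - <<'E'
import cv2
a=cv2.imread("pics/side6.png")[190:370,230:430];b=cv2.imread("pics/scene6.png")[170:290,250:450]
cv2.imwrite("pics/s6c.png",cv2.resize(a,None,fx=3,fy=3,interpolation=2));cv2.imwrite("pics/c6c.png",cv2.resize(b,None,fx=4,fy=4,interpolation=2))
E
```

```text
t 7.72 chute [-51.1 -35.5  74.3] F [0.7 3.8 2.7] w 63.7 err [0. 0. 0.] q [-0. 34. 84. -0. 63.  7.]
```

View pics/s6c.png

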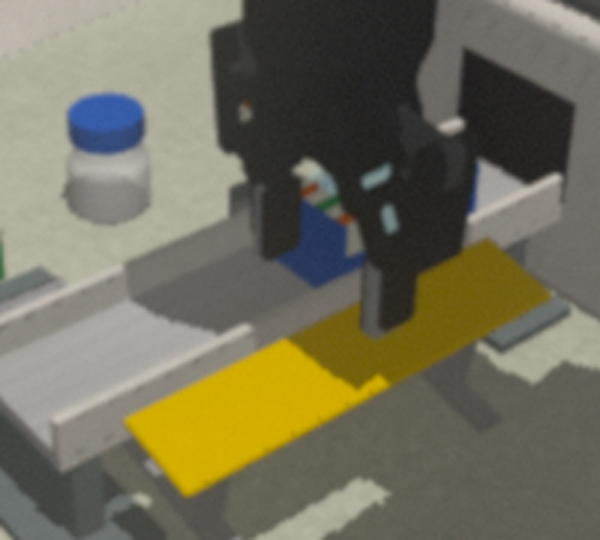

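View pics/c6c.png

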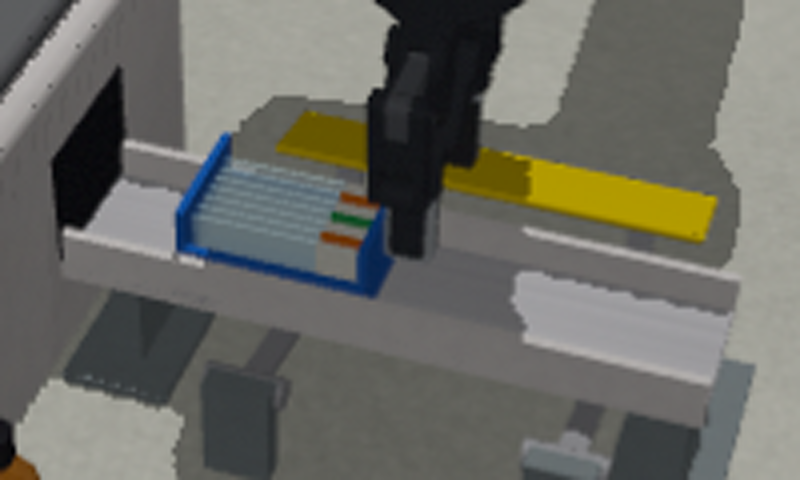

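>>> move_arm(targets=[6, 0, 0, 0, 0, 0, 6, 0, 0, 0, 0, 0, 6, 0, 0, 0, 0, 0, 6, 0, 0, 0, 0, 0, 6, 0, 0, 0, 0, 0])

```text
time_s: 8.45
position: [0.5586, 0.0861, 0.0743]
tool_rot: [[-0.122, -0.0, 0.993], [-0.993, -0.0, -0.122], [0.0, -1.0, -0.0]]
ft_force: [0.6, 3.6, 2.1]
grip_width: 0.0642
```

>>> move_arm(targets=[4, 0, 0, 0, 0, 0, 4, 0, 0, 0, 0, 0, 4, 0, 0, 0, 0, 0, 3, 0, 0, 0, 0, 0, 3, 0, 0, 0, 0, 0])

```text
time_s: 9.07
position: [0.5565, 0.0685, 0.0743]
tool_rot: [[-0.122, -0.0, 0.993], [-0.993, 0.0, -0.122], [0.0, -1.0, -0.0]]
ft_force: [-0.1, 3.6, 1.7]
grip_width: 0.0638
```

```bash
python3 look.py 7 side scene; python3 - <<'E'
import cv2
a=cv2.imread("pics/side7.png")[190:370,230:430];b=cv2.imread("pics/scene7.png")[170:290,250:450]
cv2.imwrite("pics/s7c.png",cv2.resize(a,None,fx=3,fy=3,interpolation=2));cv2.imwrite("pics/c7c.png",cv2.resize(b,None,fx=4,fy=4,interpolation=2))
E
```

```text
t 9.07 chute [ -3.4 -35.5  74.3] F [-0.1  3.6  1.7] w 63.8 err [0.    0.001 0.   ] q [-5. 33. 86. -0. 61.  2.]
```

View pics/s7c.png

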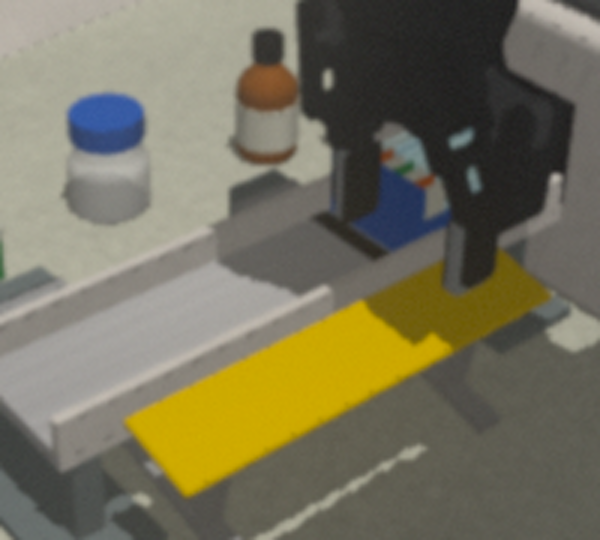

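View pics/c7c.png

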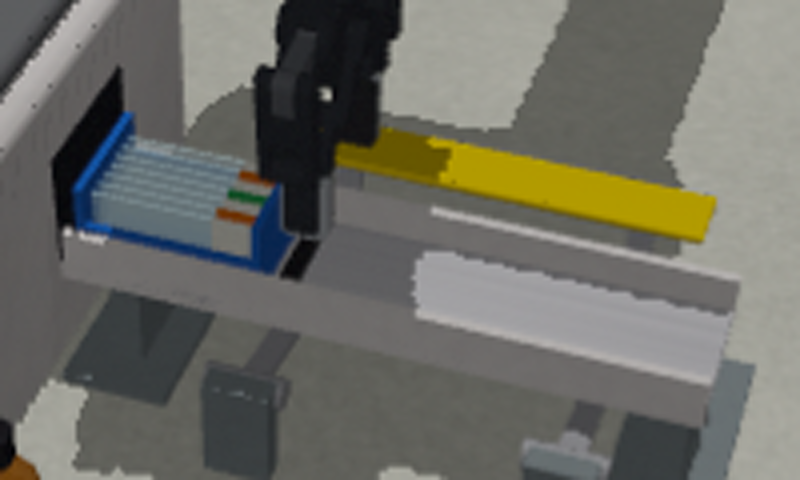

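>>> move_arm(targets=[2, 0, 0, 0, 0, 0, 2, 0, 0, 0, 0, 0, 1, 0, 0, 0, 0, 0, 0, 0, 0, 0, 0, 0, 0, 0, 0, 0, 0, 0])

```text
time_s: 9.8
position: [0.5559, 0.0636, 0.0744]
tool_rot: [[-0.122, 0.0, 0.993], [-0.993, -0.0, -0.122], [0.0, -1.0, 0.0]]
ft_force: [-0.2, 2.3, 1.6]
grip_width: 0.0638
```

>>> move_arm(targets=[1, 0, 0, 0, 0, 0, 0, 0, 0, 0, 0, 0, 1, 0, 0, 0, 0, 0, 0, 0, 0, 0, 0, 0, 0, 0, 0, 0, 0, 0])

```text
time_s: 10.42
position: [0.5558, 0.0619, 0.0744]
tool_rot: [[-0.121, 0.0, 0.993], [-0.993, 0.0, -0.121], [-0.0, -1.0, 0.0]]
ft_force: [0.5, 4.4, 3.8]
grip_width: 0.064
```

```bash
python3 look.py
```

```text
t 10.43 chute [  3.2 -35.4  74.4] F [0.5 4.4 3.8] w 64.0 err [-0.     0.001 -0.   ] q [-6. 33. 86.  0. 61.  1.]
```

Not yet at contact (no force rise); continue in 1 mm steps.

>>> move_arm(targets=[1, 0, 0, 0, 0, 0, 0, 0, 0, 0, 0, 0, 1, 0, 0, 0, 0, 0, 0, 0, 0, 0, 0, 0, 0, 0, 0, 0, 0, 0])

```text
time_s: 11.05
position: [0.5559, 0.0617, 0.0745]
tool_rot: [[-0.12, 0.002, 0.993], [-0.993, 0.003, -0.12], [-0.003, -1.0, 0.001]]
ft_force: [2.8, 15.5, 1.8]
grip_width: 0.0643
```

```bash
python3 look.py 8 scene side; python3 - <<'E'
import cv2
a=cv2.imread("pics/side8.png")[190:370,230:430];b=cv2.imread("pics/scene8.png")[180:260,250:370]
cv2.imwrite("pics/s8c.png",cv2.resize(a,None,fx=3,fy=3,interpolation=2));cv2.imwrite("pics/c8c.png",cv2.resize(b,None,fx=6,fy=6,interpolation=2))
E
```

```text
t 11.05 chute [  3.4 -35.2  74.5] F [ 2.8 15.5  1.8] w 64.3 err [-0.001  0.002 -0.003] q [-6. 32. 86.  0. 61.  1.]
```

View pics/c8c.png

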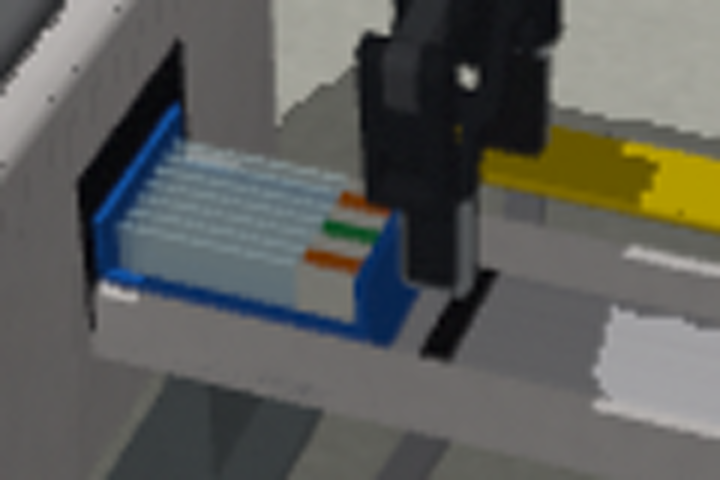

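The force rose to 15 N with the TCP stalled at x≈3.4, so the rack is home. I'll back off a little, then lift straight up.

>>> move_arm(targets=[-2, 0, 0, 0, 0, 0, -2, 0, 0, 0, 0, 0, -3, 0, 0, 0, 0, 0, 0, -6, 0, 0, 0, 0, 0, -8, 0, 0, 0, 0])

```text
time_s: 11.78
position: [0.5564, 0.0666, 0.0888]
tool_rot: [[-0.122, 0.0, 0.993], [-0.993, 0.0, -0.122], [-0.0, -1.0, 0.0]]
ft_force: [0.2, -0.3, 1.2]
grip_width: 0.0641
```

>>> move_arm(targets=[0, -10, 0, 0, 0, 0, 0, -12, 0, 0, 0, 0, 0, -20, 0, 0, 0, 0, 0, -30, 0, 0, 0, 0, 0, -30, 0, 0, 0, 0])

```text
time_s: 12.4
position: [0.5559, 0.0667, 0.1917]
tool_rot: [[-0.122, -0.0, 0.993], [-0.993, 0.0, -0.122], [-0.0, -1.0, -0.0]]
ft_force: [0.0, 0.3, 0.6]
grip_width: 0.064
```

>>> move_arm(targets=[-30, -15, 0, 0, 0, 0, -40, 0, 0, 0, 0, 0, -40, 0, 0, 0, 0, 0, -20, 0, 0, 0, 0, 0, 0, 0, 0, 0, 0, 0])

```text
time_s: 13.02
position: [0.5719, 0.1963, 0.2053]
tool_rot: [[-0.12, -0.0, 0.993], [-0.993, -0.0, -0.12], [0.0, -1.0, -0.0]]
ft_force: [-0.0, -0.0, -1.1]
grip_width: 0.0639
```

```bash
python3 look.py 9 scene side wrist; python3 - <<'E'
import cv2
a=cv2.imread("pics/side9.png")[190:370,230:430];b=cv2.imread("pics/scene9.png")[170:290,250:450]
cv2.imwrite("pics/s9c.png",cv2.resize(a,None,fx=3.6,fy=3.6,interpolation=2));cv2.imwrite("pics/c9c.png",cv2.resize(b,None,fx=4,fy=4,interpolation=2))
E
```

```text
t 13.03 chute [-132.1  -35.8  205.3] F [-0.  -0.  -1.1] w 63.9 err [0.    0.002 0.   ] q [ 8. 29. 68. -0. 83. 15.]
```

View pics/s9c.png

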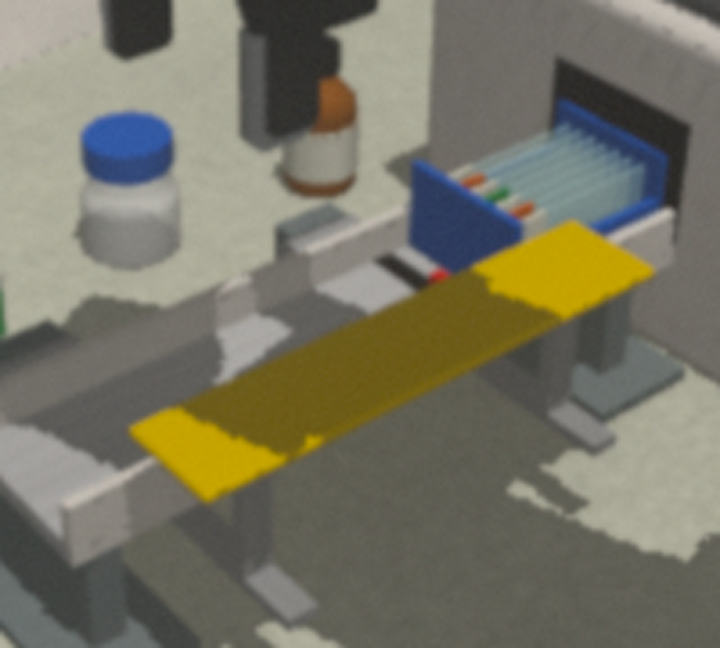

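View pics/c9c.png

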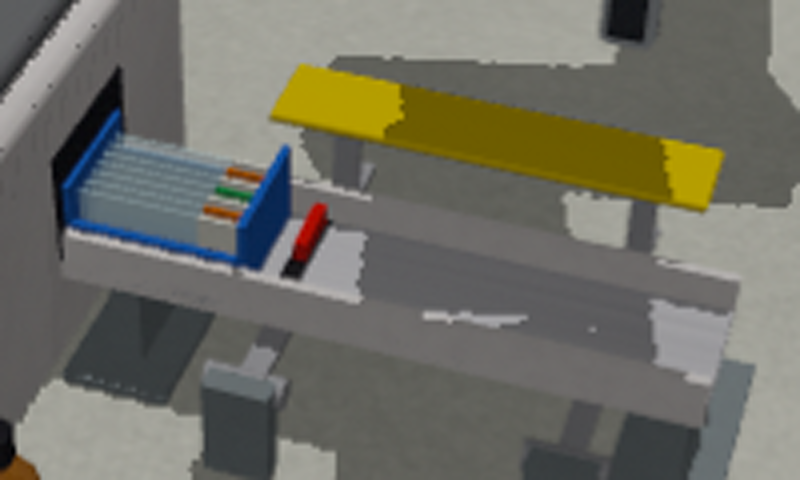

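View pics/scene9.png

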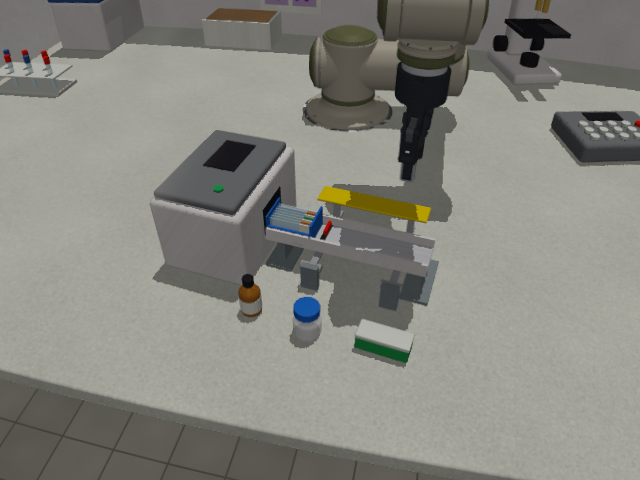

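```bash
python3 - <<'E'
from h import *
import pickle
d=pickle.load(open("im0.pkl","rb"));S,D=d["scene"],d["side"]
f=lambda a,b:w2c(tri(S,(a[0]/4+249.6,a[1]/4+169.6),D,(b[0]/3.6+229.6,b[1]/3.6+189.6)))
for a,b in[((288,148),(522,228)),((120,112),(663,157)),((304,66),(654,270))]: print(f(a,b))
E
```

```text
[ 15.6 -30.   91.9]
[ 95.9 -28.8  93.3]
[ 27.  -85.3  97.2]
```

```bash
python3 - <<'E'
import cv2,numpy as np
A=cv2.imread("pics/scene8.png");B=cv2.imread("pics/scene9.png")
a=A[195:240,262:305].astype(np.float32).mean(2);b=B[195:240,262:305].astype(np.float32).mean(2)
print(cv2.phaseCorrelate(a,b),np.abs(a-b).mean())
m=np.vstack([cv2.resize(i[190:245,262:335],None,fx=6,fy=5,interpolation=2) for i in(A,B)]);cv2.imwrite("pics/cmp.png",m)
E
```

```text
((0.8378499113489113, 0.18799424195374215), 0.7488445154825847) 7.9912143
```

View pics/cmp.png

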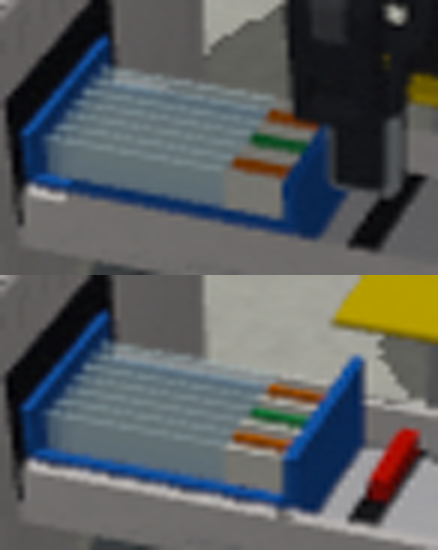

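```bash
python3 -c "
from rig import env
print(env.close_job())"
```

```text
the job is handed in; nothing more can be done
None
```

The rack is loaded against the scanner and the gate is back up behind it; I handed the job in at about 13 s of robot time.

- **How it was done:** With the gripper about 64 mm open, one fingertip held the pedal down. The tool stood at 74 mm, which I estimate as a gate angle of about 0.22. The other fingertip pushed the rack's rear wall along the chute. I stopped when the push force rose from about 4 to 15 N and the tool stalled at chute x = 3.4 mm, which puts the rack's rear at about 14 mm. Then I backed off 7 mm, lifted straight up and moved clear.
- **Final images:**
  - The red gate stands above the floor behind the rack, and the pedal is level again (about 97 mm measured, with a known −3 mm camera bias).
  - The rack is in the port, with its rear at about 15.6 mm against a nominal 14.
  - The bottle, jar and slide box look unmoved.
  - The wrist reads about 1 N or less, the level it read at the start.
- **Checks that disagreed:**
  - The front edge triangulated to x ≈ 96 mm instead of 100. The same corners gave the rack as 80 mm long instead of 86, so I put this down to picking the corners.
  - An automatic comparison of the rack before and after release gave a shift of 0.84 pixel, which I blame on changed shadows. Viewed side by side, the edges and labels did not move.

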